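# Catch a pair of heel blocks from the chute

### The job

Fetch the pair of wooden heel blocks out of the chute with the larger of the two long-handled pans: lift the pan by its handle, hold it under the lip of the chute and push the hanging paddle back with the pan's far wall, so that the gate drops and both blocks slide off into the pan. Then set the pan down upright on the bench, letting go of it only there, with both blocks in it. Do not touch the blocks with the robot or let one fall on the bench.

Things in the scene. Friction and masses are not known exactly. Their poses are not given: they have to be found in the camera images.
- pan: Larger long-handled pan: round aluminium bowl 120 mm across the rim, 55 high, wall 3, floor 4, 130 g (the other pan: 74 mm across). Origin: centre of its underside, on the bench at the start; z up. Pale wooden handle towards the pan's -x: bar 14 mm wide (y), 22 high, x = -58 to -178 mm, its middle 44 mm above the underside. Grip it from above across y near x = -118, clear of the falling blocks.
- dispenser: Fixed metal chute on a grey column. Origin: on the bench below the middle of the lip; x runs level from the lip to the rear, up the chute; z up. Lip 175 mm high. A dark gate tooth rises through the chute floor, in one with the dark paddle hanging below: 66 mm wide, front face at x = -12 mm, 75 to 115 mm above the bench, on an axle at x = +79, z = 180. Pushed to +x it lowers the gate; a spring shuts it.
- heel1: Heel block nearest the lip, behind the gate in the 44 mm wide, 32 degree channel: D-shaped wood with a dark rubber layer, 38 x 36 x 25 mm, 30 g. Origin: its middle. Pushing the paddle (2 to 4 N) frees the blocks after about 16 mm; hard stop after about 34 mm. When open, the paddle's top edge is 85 mm and the gate's underside 140 mm above the bench: keep the pan's underside 50 to 70 mm up.
- heel2: Second, identical heel block, right behind the first. Origin: its middle. Both slide off towards the dispenser's -x within about a second and land in the pan, when the pan, handle towards -x, has pushed the paddle back 25 mm: pan centre at x = -46 mm, y = 0 of the dispenser (15 mm to either side still catches).

How it is judged:
On the way, in this order (a step that is already met when the one before it is completed fails the run):
1. the larger pan is held off the bench under the lip of the chute, its centre 0 to 110 mm in front of the lip and within 35 mm of its middle line, with both blocks still in the chute (height (world z) of pan above 0.03 m and x of pan in the frame of dispenser between -0.11 and 0 m and y of pan in the frame of dispenser between -0.035 and 0.035 m and height (world z) of each of heel1, heel2 above 0.175 m), for 0.1 s.
2. both blocks lie in the pan while it is still held off the bench (height (world z) of pan above 0.03 m and horizontal distance between each of heel1, heel2 and pan below 0.054 m and z of heel1 in the frame of pan between 0 and 0.06 m and z of heel2 in the frame of pan between 0 and 0.06 m), for 0.2 s.
At the end, for the whole second after the job is handed in: The larger pan stands on the bench (underside within 8 mm of it), upright within 10 degrees, with both heel blocks in it (the middle of each within 54 mm of the pan's axis and no more than 60 mm above its underside), all at rest (height (world z) of pan below 0.008 m and angle between pan's own z axis and vertical below 0.17 rad and linear speed of each of pan, heel1, heel2 below 0.03 m/s and horizontal distance between each of heel1, heel2 and pan below 0.054 m and z of heel1 in the frame of pan between 0 and 0.06 m and z of heel2 in the frame of pan between 0 and 0.06 m); the robot touches nothing.
It fails at once if a heel block falls on the bench ((height (world z) of heel1 below 0.045 m and horizontal distance between heel1 and pan above 0.07 m) or (height (world z) of heel2 below 0.045 m and horizontal distance between heel2 and pan above 0.07 m)).
It fails at once if the robot touches a heel block (contact force between any of the arm, the fingers and heel1 above 0.3 N or contact force between any of the arm, the fingers and heel2 above 0.3 N).
It fails at once if the pan is let go more than 30 mm above the bench (height (world z) of pan above 0.03 m and contact force between the fingers and pan below 0.05 N).
It also fails if it takes over 61 s, if anything falls off the work surface, if the arm or the gripper's body presses on something with over 40 N, if the wrist force passes 120 N, or if a joint passes its speed limit or range.

### The arm

A 6-joint arm with a two-finger parallel gripper is mounted at the origin on the work surface. World frame = base frame: x ahead of the robot, y to its left, z up, the work surface at z = 0. Lengths are in m, angles in rad, forces in N, time in s.
With the tool pointing down it reaches from about 0.275 to 1 m from the base axis. Payload 8.4 kg.
Tool frame: the origin (TCP) lies where the fingers leave the gripper's body, on its centre line; the fingertips stand 73 mm ahead of it and the grasp point (between the pads) lies 54 mm ahead of it (manip.tip_reach is the distance from the TCP to the fingertips, in m); z points along the fingers, y is the direction in which the jaws open and shut (so a half turn about z gives the same grasp; the last joint's range is limited). The gripper opens to 85 mm and grips with 20 to 120 N. Pads are 22 mm wide; open, the fingers measure 114 mm over their backs; the gripper's body (76 mm by 85 mm) begins 54 mm behind the grasp point. The pads swing forward as they close: fully open they stand 13 mm farther back than shut.
Start: joints at [1.169, 0.353, 1.633, -0, 1.155, -0.002], TCP at [0.243, 0.576, 0.304] pointing down, gripper open.
Joint ranges: [-2.63, 2.63], [-0.92, 2.1], [0.06, 2.66], [-1.3, 4.44], [0, 2.69], [-3.02, 3.02]. Speed limits (rad/s): [2.22, 2.22, 2.79, 3.14, 3.14, 3.14].

### API

Orientations are given as [roll, pitch, yaw] about the fixed x, y, z axes, in that order (R = Rz(yaw) Ry(pitch) Rx(roll)).
In Python, from cell import state, cams, manip gives the robot as it stands.
- The arm moves only by the shell command python3 -m creep 'ROWS' [FORCE]. ROWS is JSON, one flat list of numbers, 5 for each row, row after row: the shift along the tool's x, y, z in cm, then the turn about the tool's z in rad, then the closure in counts, from 0 (fully open) to 255 (shut). A call has 1 to 20 rows; each row shifts and turns the commanded pose from where the row before left it, along the tool's axes as they then stand; what a row does not reach is not made up. A row lasts 1/12 s, in which the tool goes at most 41.7 mm and 7.16 degrees, less where a joint would pass 70% of its speed; a pose out of reach is approached as far as the arm can. A call is refused whole if a number of a shift passes 4.17 or a number of a turn 0.125, either way. A call with a gripper value outside its range is refused whole. The fingers move at their own pace and stop on an object; FORCE is the grip in N (left out, the last holds). Time passes only in rows, so rows that do not move let the fingers close. It gives the time, the measured TCP pose, the force and the opening at its end, in the units of the state.
- state(): the state, without advancing time (a new reading comes with each control period).
- cams.read_camera(name): name is "scene" or "top" or "wrist"; returns a dict with "pixels" (480x640x3 uint8, blue, green, red), "fx", "fy", "cx", "cy" (pixels), "k1" (the pictures are not rectified: a ray, as slopes to the right and down, at radius r is drawn at 1 + k1 r^2 times it, then the intrinsics apply), "origin" and "attitude" of the camera in the world; the wrist camera has in their place "tool_from_camera" (4x4, takes a point from camera to tool coordinates, whose origin is the TCP and whose axes are the flange's). Camera axes: x right, y down, z forward; pixel columns grow to the right and rows downward; lengths in m; the calibration is good to about 2 mm. A picture is of the moment at which its call begins: read the wrist's pose just before it. There is no depth.
- manip.hand_in(): hands the job in, once; it reports no verdict.
The state is a dict: "time": time; "joints": joint angles; "qvel": joint speeds; "joint_torque": joint torques, N m; "tool_pos": TCP position; "eef_rot": TCP orientation; "ft_force": force on the tool from outside, world axes, zero at the start; "moment": the same for the moment, N m; "finger_gap": finger opening in m.
Only numpy, scipy, OpenCV 4.12 (cv2) and the standard library are available. Lean on these libraries where they do the work, as an engineer would, in place of code of your own. Each camera call takes 0.05 s, during which the arm holds its last target.

## Working session

There is one attempt and no reset: what is moved stays moved. The work goes in short steps, Python scripts to look and compute and a shell command to move; the robot and the scene stay as the last step left them, time stands still between calls to the robot, and variables do not carry over. Pictures are saved under pics/ and viewed, and the job is handed in when it is done.

```bash
mkdir -p pics; ls
python3 - <<'E'
from cell import state,cams,manip
import cv2,json
s=state();print({k:(s[k]) for k in ('time','tool_pos','eef_rot','finger_gap')})
for n in('scene','top'):
    c=cams.read_camera(n);cv2.imwrite(f'pics/{n}0.png',c['pixels']);print(n,{k:v for k,v in c.items() if k!='pixels'})
E
```

```text
pics
{'time': 0.0, 'tool_pos': array([0.24314487, 0.5753343 , 0.30315981]), 'eef_rot': array([-3.14017258e+00,  6.15755233e-06,  2.74176916e+00]), 'finger_gap': 0.0853941092347782}
scene {'fx': 478.4952301228225, 'fy': 478.4952301228225, 'cx': 314.6833188941092, 'cy': 238.36353988649256, 'k1': 0.004438177960795045, 'origin': array([ 0.92299189, -0.58264461,  0.78367243]), 'attitude': array([-2.34196027e+00, -9.44887130e-04,  4.89810000e-01])}
top {'fx': 534.9779449172727, 'fy': 534.9779449172727, 'cx': 324.6227955611996, 'cy': 231.28339890525672, 'k1': -0.13974162453157046, 'origin': array([ 0.46727284, -0.018197  ,  1.05131677]), 'attitude': array([-2.99748891,  0.00682413, -1.57461263])}
```

View pics/scene0.png

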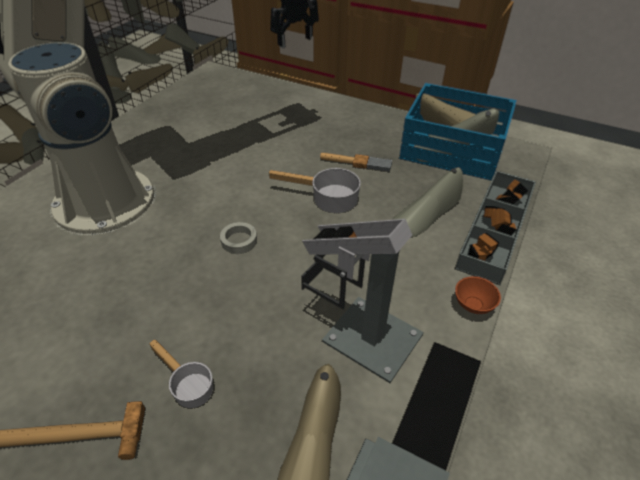

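View pics/top0.png

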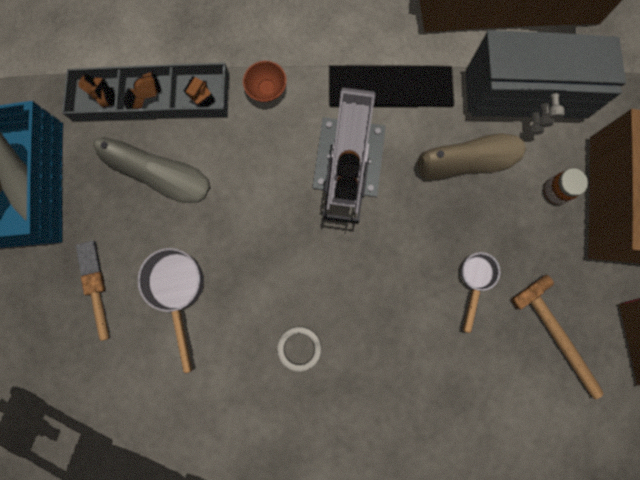

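The top view shows the larger pan at about (170,281), its handle running to (186,370), and the chute with its lip near (342,218) and rear near (356,92). Next I'll zoom in and measure.

```bash
cat > h.py <<'E'
import numpy as np,cv2
from scipy.spatial.transform import Rotation as R
from cell import state,cams,manip
def ray(c,p,R_=None,o=None):
    p=np.array(p,float); d=(p-[c['cx'],c['cy']])/[c['fx'],c['fy']]
    u=d.copy()
    for _ in range(20): u=d/(1+c['k1']*(u@u))
    A=R.from_euler('xyz',c['attitude']).as_matrix() if R_ is None else R_
    o=np.array(c['origin']) if o is None else o
    return o,A@np.array([u[0],u[1],1])
def plane(c,p,z,**k):
    o,d=ray(c,p,**k); return o+d*(z-o[2])/d[2]
def wristcam():
    s=state(); c=cams.read_camera('wrist'); T=np.array(c['tool_from_camera'])
    Rw=R.from_euler('xyz',s['eef_rot']).as_matrix()
    return s,c,dict(R_=Rw@T[:3,:3],o=np.array(s['tool_pos'])+Rw@T[:3,3])
def proj(c,P):
    A=R.from_euler('xyz',c['attitude']).as_matrix(); q=A.T@(np.array(P)-c['origin']); u=q[:2]/q[2]
    u=u*(1+c['k1']*(u@u)); return u*[c['fx'],c['fy']]+[c['cx'],c['cy']]
def tri(c1,p1,c2,p2):
    o1,d1=ray(c1,p1);o2,d2=ray(c2,p2)
    t=np.linalg.lstsq(np.c_[d1,-d2],o2-o1,rcond=None)[0]
    a,b=o1+t[0]*d1,o2+t[1]*d2; return (a+b)/2,np.linalg.norm(a-b)
E
python3 - <<'E'
from h import *
t=cams.read_camera('top');s=cams.read_camera('scene')
def z(im,x,y,w,h,k,n): cv2.imwrite(n,cv2.resize(im[y:y+h,x:x+w],None,fx=k,fy=k,interpolation=cv2.INTER_CUBIC))
z(t['pixels'],300,80,100,160,3.75*1,'pics/zt.png')
z(s['pixels'],290,200,140,180,3.3,'pics/zs.png')
z(t['pixels'],130,240,80,140,4.2,'pics/zp.png')
for n,P in (('t',t),('s',s)):
    pass
# handle mask
im=t['pixels'];hsv=cv2.cvtColor(im,cv2.COLOR_BGR2HSV)
m=cv2.inRange(hsv,(5,80,80),(25,255,255));
sub=np.zeros_like(m);sub[300:385,160:205]=m[300:385,160:205]
cs,_=cv2.findContours(sub,0,2);c=max(cs,key=cv2.contourArea);r=cv2.minAreaRect(c);print('handle',r)
for p in cv2.boxPoints(r):print(p,plane(t,p,.055))
E
```

```text
handle ((180.7115478515625, 341.55767822265625), (62.561038970947266, 7.844644069671631), 78.69007110595703)
[170.73077 311.65384] [0.46113584 0.27690567 0.055     ]
[178.4231 310.1154] [0.46412631 0.26221096 0.055     ]
[190.69232 371.46152] [0.35101822 0.23682974 0.055     ]
[183.      372.99997] [0.34794241 0.25133954 0.055     ]
```

View pics/zt.png

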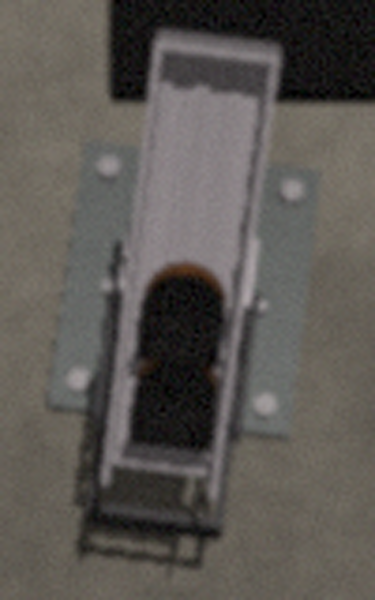

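View pics/zs.png

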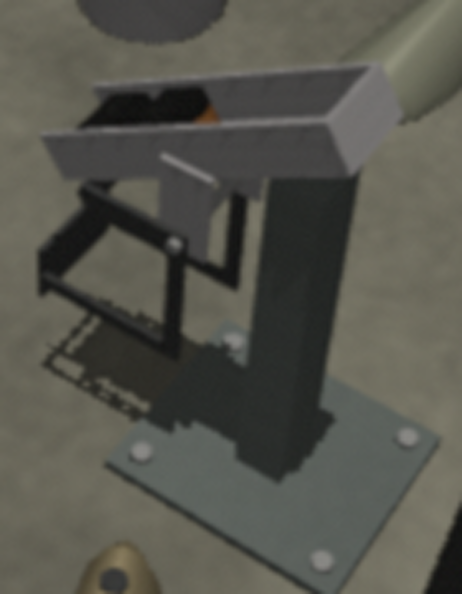

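View pics/zp.png

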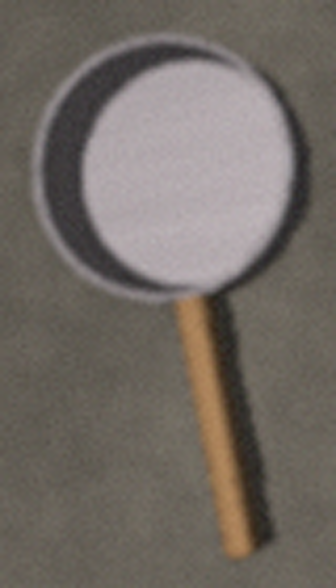

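Run:
```python
from h import *
t=cams.read_camera('top');s=cams.read_camera('scene')
T=lambda x,y:(300+x/3.75-.4,80+y/3.75-.4)
S=lambda x,y:(290+x/3.3-.35,200+y/3.3-.35)
P=lambda x,y:(130+x/4.2-.4,240+y/4.2-.4)
print('pan',plane(t,P(166,168),.055)[:2],'L',plane(t,P(34,168),.055)[:2],'R',plane(t,P(298,168),.055)[:2],'U',plane(t,P(166,34),.055)[:2],'D',plane(t,P(166,302),.055)[:2],'hend',plane(t,P(237,555),.055)[:2])
B=[plane(t,T(*p),.01) for p in [(108,166),(292,189),(78,378),(265,404)]]
for b in B:print(b[:2])
f=(B[2]+B[3])/2;r=(B[0]+B[1])/2;d=(r-f)[:2];print('axis',np.arctan2(d[1],d[0]),np.arctan2(-(B[1]-B[0])[0],-(B[1]-B[0])[1]),np.arctan2(-(B[3]-B[2])[0],-(B[3]-B[2])[1]),'f',f,'r',r)
Bs=[plane(s,S(*p),.01) for p in [(408,437),(322,560),(142,452),(232,340)]]
for b in Bs:print('scene bolt',b[:2])
print('pad near top',tri(t,T(219,528),s,S(40,250)))
print('axle near',tri(t,T(263,305),s,S(175,243)))
print('pad top by plane',plane(t,T(219,528),.115),plane(t,T(98,515),.115))
print('lip',plane(t,T(112,464),.175),plane(t,T(210,475),.175))
print('rear top near',tri(t,T(283,45),s,S(375,65)))
```

```text
pan [0.52120499 0.28168295] L [0.52094156 0.34310026] R [0.52136383 0.22126324] U [0.58177951 0.28370039] D [0.46138648 0.28000404] hend [0.35035441 0.24563661]
[ 0.83955526 -0.02020893]
[ 0.82611256 -0.11997649]
[ 0.7211318  -0.00362587]
[ 0.70649767 -0.10299359]
axis -0.1400870730524875 0.13393361662111536 0.14622131062615654 f [ 0.71381473 -0.05330973  0.01      ] r [ 0.83283391 -0.07009271  0.01      ]
scene bolt [ 0.83917156 -0.01921941]
scene bolt [ 0.82494029 -0.11812298]
scene bolt [ 0.70655047 -0.10186181]
scene bolt [ 0.71899521 -0.00235111]
pad near top (array([ 0.62334032, -0.07150659,  0.11174403]), np.float64(0.001000794385254988))
axle near (array([ 0.71287257, -0.08862737,  0.18207849]), np.float64(0.0011019054793938302))
pad top by plane [ 0.62239376 -0.071616    0.115     ] [ 0.62890561 -0.01439612  0.115     ]
lip [ 0.64154184 -0.02096378  0.175     ] [ 0.63635527 -0.0645081   0.175     ]
rear top near (array([ 0.78660375, -0.08183116,  0.32564593]), np.float64(0.02327254337502433))
```

Bolts, lip width, axle and paddle agree with the nominal sizes in both cameras. The dispenser is at (0.639,-0.043), yaw -0.14. The pan is at (0.521,0.282), yaw about 0.21. I'll turn and go above the handle.

```bash
python3 -m creep '[0,0,0,-0.12,0, 0,0,0,-0.12,0, 0,0,0,-0.12,0, 0,0,0,-0.12,0, 0,0,0,-0.12,0, 0,0,0,-0.012,0, -0.77,-2.88,0.8,0,0, -0.77,-2.88,0.8,0,0, -0.77,-2.88,0.8,0,0, -0.77,-2.88,0.8,0,0, -0.77,-2.88,0.8,0,0, -0.77,-2.88,0.8,0,0, -0.77,-2.88,0.8,0,0, -0.77,-2.88,0.8,0,0, -0.77,-2.88,0.8,0,0, -0.77,-2.88,0.8,0,0, -0.77,-2.88,0.8,0,0, -0.77,-2.88,0.8,0,0, 0,0,0,0,0, 0,0,0,0,0]' 100
python3 - <<'E'
from h import *
s,c,k=wristcam();print(s['tool_pos'],s['eef_rot'],s['joints'])
cv2.imwrite('pics/w1.png',c['pixels'])
hsv=cv2.cvtColor(c['pixels'],cv2.COLOR_BGR2HSV);m=cv2.inRange(hsv,(5,80,80),(25,255,255))
cs,_=cv2.findContours(m,0,2)
for q in cs:
    if cv2.contourArea(q)>500:
        r=cv2.minAreaRect(q);print(r)
        for p in cv2.boxPoints(r):print(p,plane(c,p,.055,**k)[:2])
E
```

```text
time: 1.97
tool_pos: [0.4068, 0.2561, 0.2076]
eef_rot: [-3.141, -0.001, -2.935]
ft_force: [0.6, 0.2, 0.3]
finger_gap: 0.0853
[0.40676201 0.25613856 0.20759264] [-3.14138407e+00 -7.67588480e-04 -2.93529030e+00] [ 5.58813434e-01  2.55425088e-01  2.02362190e+00  9.11218547e-05
  8.63338072e-01 -1.21834458e+00]
((542.9462890625, 339.8179931640625), (38.393035888671875, 125.88191986083984), 1.0912162065505981)
[522.55457 402.38196] [0.47725327 0.41053704]
[524.9519 276.5229] [0.39100961 0.37782679]
[563.338   277.25403] [0.38664546 0.40195117]
[560.9407 403.1131] [0.47351338 0.43845988]
((324.3949279785156, 249.00912475585938), (196.0650177001953, 24.232566833496094), 89.67446899414062)
[311.72186 151.04703] [0.34666867 0.23967244]
[335.95404 150.90936] [0.3439677  0.25222996]
[337.068   346.97122] [0.45915476 0.27838693]
[312.83582 347.1089 ] [0.46231005 0.26375466]
```

View pics/w1.png

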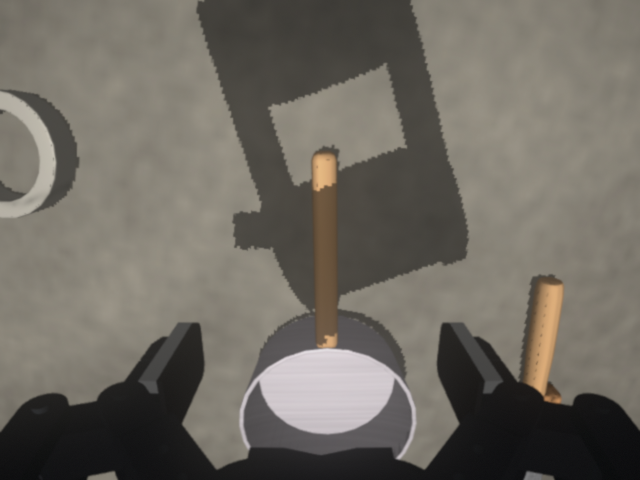

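The wrist view shows the handle from (324,150) to (325,347). It lies about 2.5 mm to the +y side and 0.008 rad off in yaw. I'll correct, go down and close.

```bash
python3 -m creep '[0.2,0.25,1.4,-0.008,0, 0,0,1.4,0,0, 0,0,1.4,0,0, 0,0,1.4,0,0, 0,0,1.4,0,0, 0,0,1.4,0,0, 0,0,1.4,0,0, 0,0,1.1,0,0, 0,0,0,0,0, 0,0,0,0,0]' 100
python3 -m creep '[0,0,0,0,100, 0,0,0,0,160, 0,0,0,0,200, 0,0,0,0,255, 0,0,0,0,255, 0,0,0,0,255, 0,0,0,0,255, 0,0,0,0,255, 0,0,0,0,255, 0,0,0,0,255, 0,0,0,0,255, 0,0,0,0,255]' 100
python3 - <<'E'
from h import *
s,c,k=wristcam();print(s['tool_pos'],s['ft_force'],s['moment'])
cv2.imwrite('pics/w2.png',c['pixels'])
E
```

```text
time: 2.85
tool_pos: [0.4036, 0.2599, 0.0987]
eef_rot: [-3.141, -0.001, -2.921]
ft_force: [-0.5, 0.4, -0.9]
finger_gap: 0.0854
time: 3.85
tool_pos: [0.404, 0.2593, 0.0991]
eef_rot: [-3.142, 0.0, -2.922]
ft_force: [-1.8, -0.4, 5.0]
finger_gap: 0.0123
[0.40396832 0.25932099 0.09906783] [-1.81803576 -0.35458571  5.0251844 ] [-0.16093272 -0.07633847 -0.09559245]
```

View pics/w2.png

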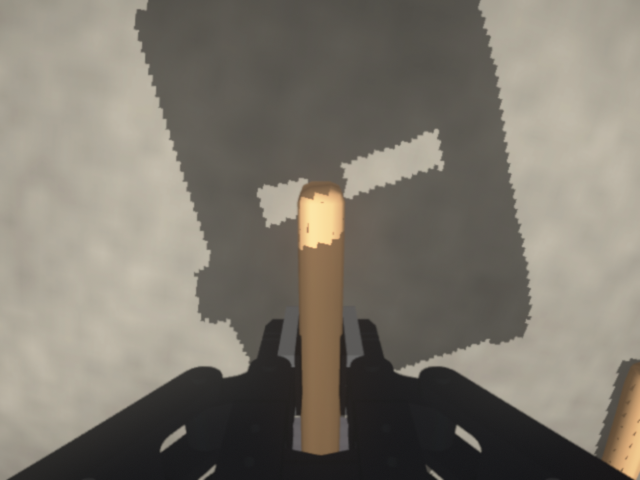

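Gripped. The handle sits between both pads and points up the image. Lifting 60 mm.

```bash
python3 -m creep '[0,0,-0.3,0,255, 0,0,-0.6,0,255, 0,0,-0.8,0,255, 0,0,-0.8,0,255, 0,0,-0.8,0,255, 0,0,-0.8,0,255, 0,0,-0.8,0,255, 0,0,-0.8,0,255, 0,0,-0.3,0,255, 0,0,0,0,255, 0,0,0,0,255, 0,0,0,0,255, 0,0,0,0,255]' 100
python3 - <<'E'
from h import *
t=cams.read_camera('top');s=cams.read_camera('scene')
cv2.imwrite('pics/t3.png',cv2.resize(t['pixels'][200:400,100:300],None,fx=3,fy=3,interpolation=2))
cv2.imwrite('pics/s3.png',cv2.resize(s['pixels'][60:260,240:440],None,fx=3,fy=3,interpolation=2))
E
```

```text
time: 4.98
tool_pos: [0.4037, 0.2592, 0.1585]
eef_rot: [-3.141, -0.001, -2.921]
ft_force: [0.0, -0.2, -1.2]
finger_gap: 0.0128
```

View pics/t3.png

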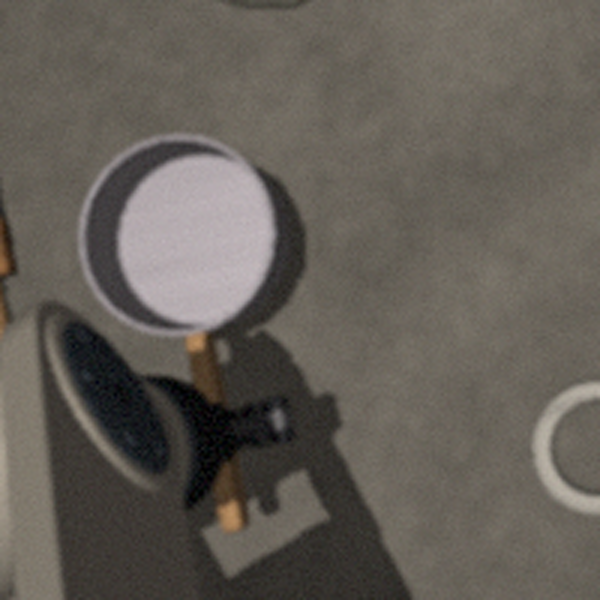

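View pics/s3.png

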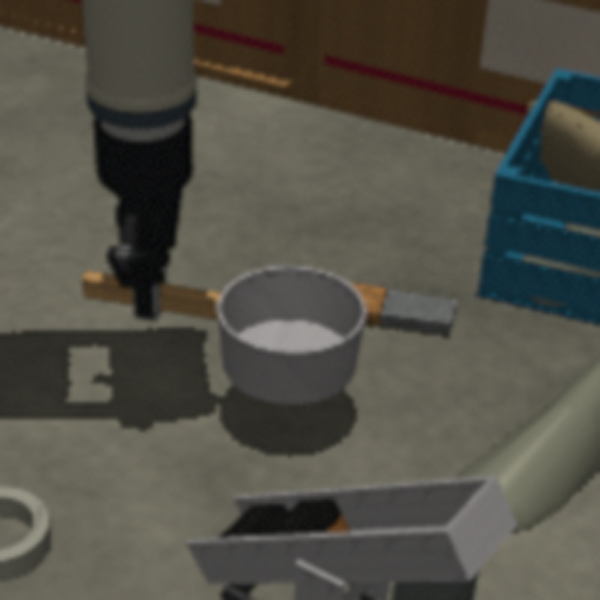

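Run:
```python
from h import *
t=cams.read_camera('top');s=cams.read_camera('scene')
T=lambda x,y:(100+x/3-.35,200+y/3-.35); S=lambda x,y:(240+x/3-.35,60+y/3-.35)
p,e=tri(t,T(177.5,235),s,S(291.5,301));print(p,e)
print('handle end',tri(t,T(231,528),s,S(83,285)))
for q in [(79,235),(277,235),(177,133),(177,336)]:print(plane(t,T(*q),.115)[:2])
st=state();tc=st['tool_pos'];y=st['eef_rot'][2];d=p-tc;print('rel in tool x,y',d[:2]@[np.cos(y),np.sin(y)],d[:2]@[np.sin(y),-np.cos(y)],d[2],y+np.pi)
```

```text
[0.5215053  0.28172125 0.11992446] 0.0025021049408293903
handle end (array([0.34711699, 0.24998267, 0.09879541]), np.float64(0.0030605171023095363))
[0.520481   0.34325676]
[0.52093025 0.22231715]
[0.58161128 0.28504788]
[0.46130777 0.2810355 ]
rel in tool x,y -0.1198111203422439 -0.0038091166059921393 -0.03865297862097089 0.22020984585488534
```

The lift is clean: rim at about 0.115, level, centre 120 mm ahead of the grip. Now I'll turn to the chute's yaw and move in front of it.

```bash
python3 -m creep '[0,0,0,0.03,255, 0,0,0,0.06,255, 0,0,0,0.06,255, 0,0,0,0.06,255, 0,0,0,0.06,255, 0,0,0,0.06,255, 0,0,0,0.03,255, 0,0,0,0,255]' 100
python3 -m creep '[-0.1,-0.7,0,0,255, -0.15,-1.3,0,0,255, -0.16,-1.6,0,0,255, -0.16,-1.7,0,0,255, -0.16,-1.7,0,0,255, -0.16,-1.7,0,0,255, -0.16,-1.7,0,0,255, -0.16,-1.7,0,0,255, -0.16,-1.7,0,0,255, -0.16,-1.7,0,0,255, -0.16,-1.7,0,0,255, -0.16,-1.7,0,0,255, -0.16,-1.7,0,0,255, -0.16,-1.7,0,0,255, -0.16,-1.6,0,0,255, -0.15,-1.3,0,0,255, -0.1,-0.9,0,0,255, 0,0,0,0,255, 0,0,0,0,255, 0,0,0,0,255]' 100
python3 - <<'E'
from h import *
t=cams.read_camera('top');s=cams.read_camera('scene')
cv2.imwrite('pics/t4.png',cv2.resize(t['pixels'][180:380,250:450],None,fx=3,fy=3,interpolation=2))
cv2.imwrite('pics/s4.png',cv2.resize(s['pixels'][150:350,180:400],None,fx=3,fy=3,interpolation=2))
st=state();print(st['tool_pos'],st['eef_rot'][2])
E
```

```text
time: 5.85
tool_pos: [0.4038, 0.2593, 0.1588]
eef_rot: [-3.141, -0.0, 3.0]
ft_force: [0.1, -0.2, -1.7]
finger_gap: 0.0123
time: 7.52
tool_pos: [0.393, -0.0025, 0.1589]
eef_rot: [3.141, -0.0, 3.002]
ft_force: [0.2, 0.8, -1.9]
finger_gap: 0.0126
[ 0.39304976 -0.00224772  0.15886931] 3.0025915300898367
```

View pics/t4.png

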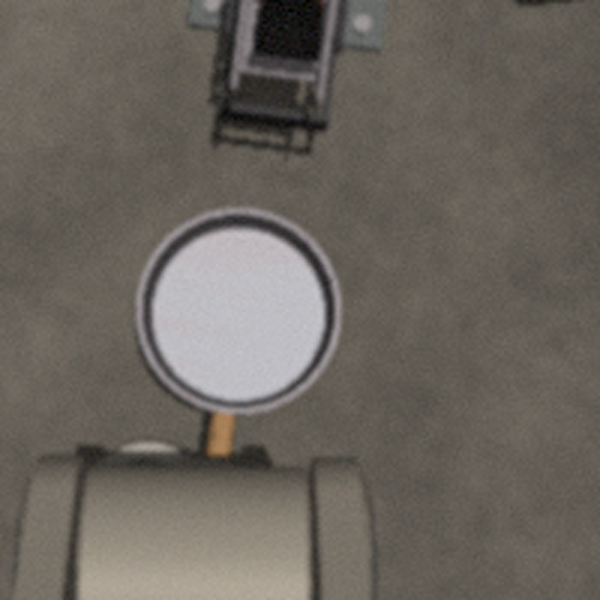

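View pics/s4.png

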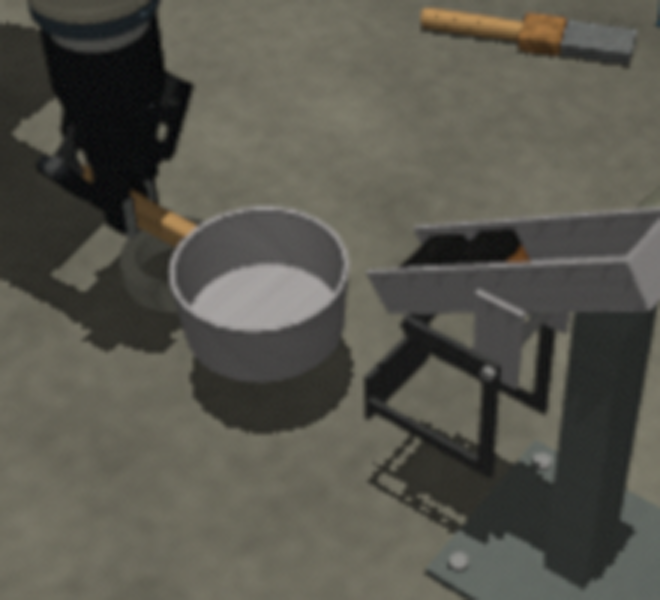

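Run:
```python
from h import *
t=cams.read_camera('top');s=cams.read_camera('scene')
T=lambda x,y:(250+x/3-.35,180+y/3-.35); S=lambda x,y:(180+x/3-.35,150+y/3-.35)
q=plane(t,T(239,310.5),.115);print(q,tri(t,T(239,310.5),s,S(260,268)))
print([plane(t,T(*a),.115)[:2] for a in [(137,310),(341,310),(239,208),(239,413)]])
d=q[:2]-[.639,-.0428];y=-.14
print('disp x,y',d@[np.cos(y),np.sin(y)],d@[-np.sin(y),np.cos(y)])
```

```text
[ 0.51161037 -0.02017327  0.115     ] (array([ 0.51238811, -0.019717  ,  0.11114102]), np.float64(0.0015086203092374857))
[array([0.51211016, 0.03924277]), array([ 0.51158981, -0.07956792]), array([ 0.57164494, -0.02046849]), array([ 0.45235755, -0.01989133])]
disp x,y -0.12930065743350921 0.004629002682660076
```

The pan centre is at dispenser x=-0.129, y=+0.005, level at 0.06 m. I'll correct y, move under the lip and check before pushing.

```bash
python3 -m creep '[-0.2,-0.1,0,0,255, -0.5,-0.1,0,0,255, -0.7,-0.1,0,0,255, -0.8,-0.1,0,0,255, -0.8,-0.05,0,0,255, -0.7,0,0,0,255, -0.4,0,0,0,255, -0.2,0,0,0,255, 0,0,0,0,255, 0,0,0,0,255, 0,0,0,0,255]' 100
python3 - <<'E'
from h import *
t=cams.read_camera('top');s=cams.read_camera('scene')
cv2.imwrite('pics/t5.png',cv2.resize(t['pixels'][150:350,250:450],None,fx=3,fy=3,interpolation=2))
cv2.imwrite('pics/s5.png',cv2.resize(s['pixels'][150:350,180:400],None,fx=3,fy=3,interpolation=2))
E
```

```text
time: 8.63
tool_pos: [0.4346, -0.0131, 0.1588]
eef_rot: [-3.142, -0.001, 3.002]
ft_force: [0.5, 0.7, -0.8]
finger_gap: 0.0122
```

View pics/t5.png

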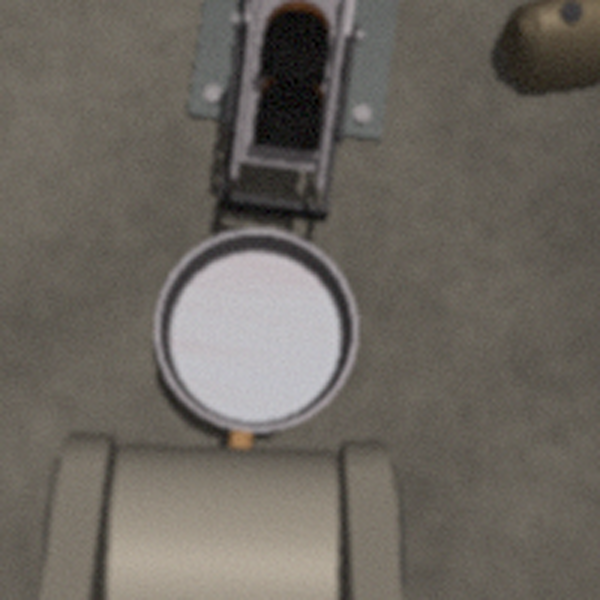

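View pics/s5.png

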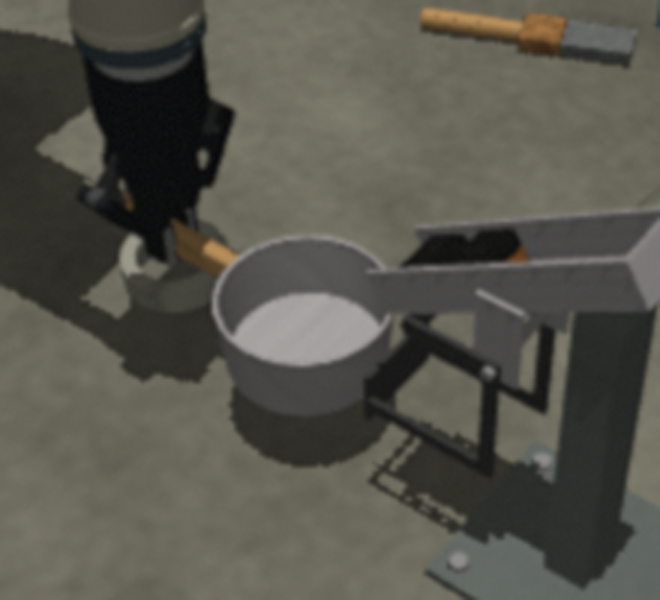

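The pan is in front of the paddle and centred on the chute, with both blocks still behind the gate. Now the 40 mm push, then wait for the blocks.

```bash
python3 -m creep '[-0.3,0,0,0,255, -0.4,0,0,0,255, -0.4,0,0,0,255, -0.5,0,0,0,255, -0.5,0,0,0,255, -0.5,0,0,0,255, -0.5,0,0,0,255, -0.5,0,0,0,255, -0.4,0,0,0,255, 0,0,0,0,255, 0,0,0,0,255, 0,0,0,0,255, 0,0,0,0,255, 0,0,0,0,255, 0,0,0,0,255, 0,0,0,0,255, 0,0,0,0,255, 0,0,0,0,255, 0,0,0,0,255, 0,0,0,0,255]' 100
python3 - <<'E'
from h import *
t=cams.read_camera('top');s=cams.read_camera('scene')
cv2.imwrite('pics/t6.png',cv2.resize(t['pixels'][150:350,250:450],None,fx=3,fy=3,interpolation=2))
cv2.imwrite('pics/s6.png',cv2.resize(s['pixels'][150:350,180:400],None,fx=3,fy=3,interpolation=2))
E
```

```text
time: 10.4
tool_pos: [0.4745, -0.0187, 0.1588]
eef_rot: [-3.142, -0.0, 3.002]
ft_force: [-2.1, 1.5, -2.7]
finger_gap: 0.012
```

View pics/t6.png

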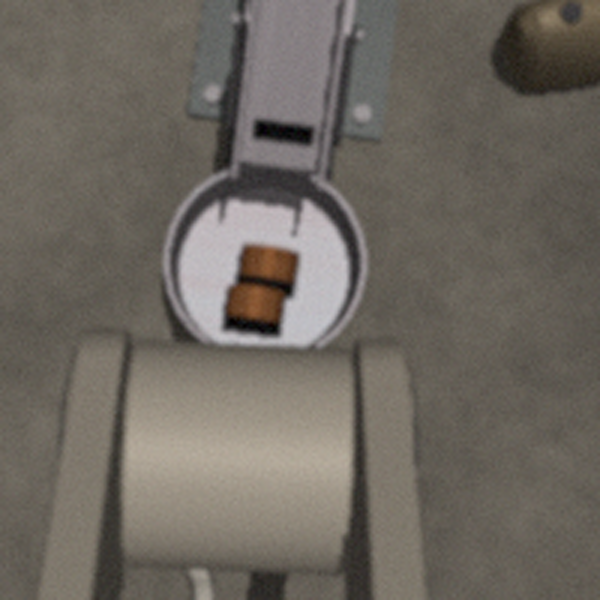

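View pics/s6.png

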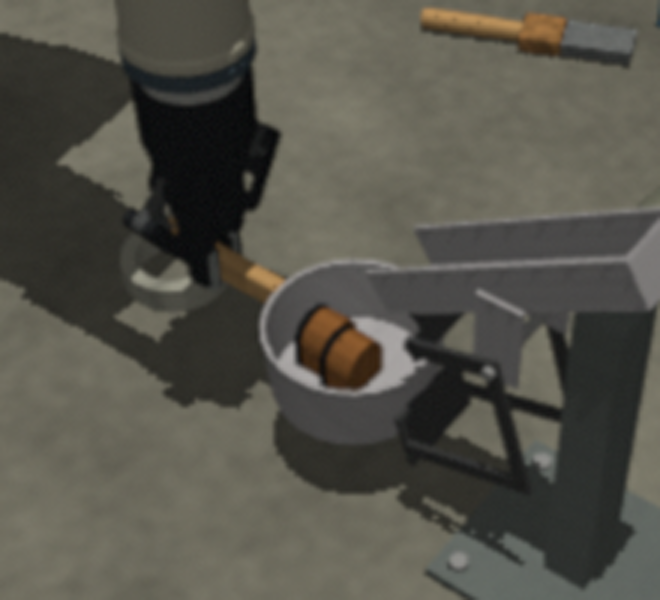

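Both blocks lie in the pan: top view (268,265) and (255,305), pan centre about (265,265). I'll back straight out, then go back to the clear spot where the pan first stood.

```bash
python3 -m creep '[0.2,0,0,0,255, 0.4,0,0,0,255, 0.5,0,0,0,255, 0.6,0,0,0,255, 0.7,0,0,0,255, 0.7,0,0,0,255, 0.7,0,0,0,255, 0.7,0,0,0,255, 0.7,0,0,0,255, 0.7,0,0,0,255, 0.7,0,0,0,255, 0.6,0,0,0,255, 0.5,0,0,0,255, 0.4,0,0,0,255, 0.2,0,0,0,255, 0,0,0,0,255, 0,0,0,0,255]' 100
python3 -m creep '[0,0.3,0,0,255, 0,0.6,0,0,255, 0,0.9,0,0,255, 0,1.2,0,0,255, 0,1.5,0,0,255, 0,1.6,0,0,255, 0,1.6,0,0,255, 0,1.6,0,0,255, 0,1.6,0,0,255, 0,1.6,0,0,255, 0,1.6,0,0,255, 0,1.6,0,0,255, 0,1.6,0,0,255, 0,1.6,0,0,255, 0,1.5,0,0,255, 0,1.2,0,0,255, 0,0.9,0,0,255, 0,0.6,0,0,255, 0,0.3,0,0,255, 0,0,0,0,255]' 100
python3 - <<'E'
from h import *
t=cams.read_camera('top');s=cams.read_camera('scene')
cv2.imwrite('pics/t7.png',t['pixels'])
cv2.imwrite('pics/s7.png',s['pixels'])
E
```

```text
time: 11.92
tool_pos: [0.3927, -0.0072, 0.159]
eef_rot: [3.142, 0.0, 3.002]
ft_force: [0.8, -0.1, -2.0]
finger_gap: 0.0126
time: 13.58
tool_pos: [0.4251, 0.2249, 0.1588]
eef_rot: [-3.142, -0.0, 3.002]
ft_force: [0.6, -0.4, -1.9]
finger_gap: 0.0123
```

View pics/t7.png

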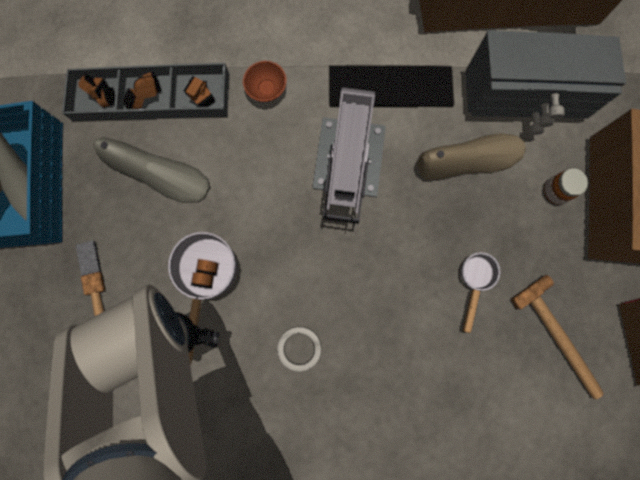

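View pics/s7.png

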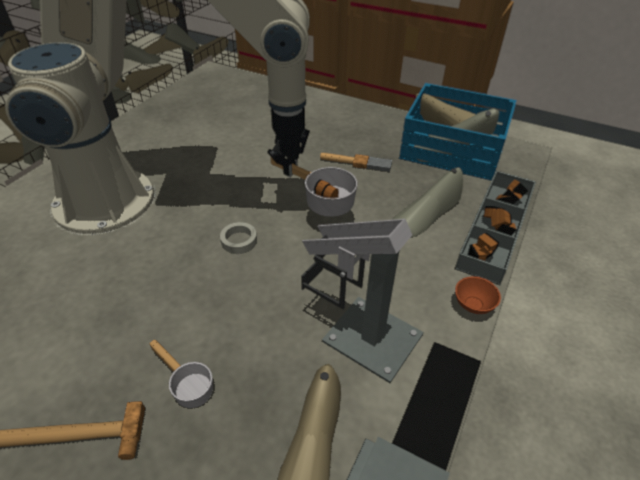

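Blocks are in the pan and the bench below is clear. I'll lower 59 mm, slowing at the end (it stood on the bench at TCP z 0.099).

```bash
python3 -m creep '[0,0,0.2,0,255, 0,0,0.4,0,255, 0,0,0.6,0,255, 0,0,0.7,0,255, 0,0,0.7,0,255, 0,0,0.7,0,255, 0,0,0.7,0,255, 0,0,0.6,0,255, 0,0,0.5,0,255, 0,0,0.3,0,255, 0,0,0.2,0,255, 0,0,0.1,0,255, 0,0,0.1,0,255, 0,0,0.05,0,255, 0,0,0,0,255, 0,0,0,0,255, 0,0,0,0,255]' 100
```

```text
time: 15.1
tool_pos: [0.4252, 0.2246, 0.1006]
eef_rot: [3.141, 0.0, 3.002]
ft_force: [0.8, -0.6, -1.6]
finger_gap: 0.0122
```

```bash
python3 -m creep '[0,0,0.05,0,255, 0,0,0.05,0,255, 0,0,0.05,0,255, 0,0,0,0,255, 0,0,0,0,255, 0,0,0,0,255]' 100; python3 -m creep '[0,0,0.04,0,255, 0,0,0,0,255, 0,0,0,0,255]' 100
```

```text
time: 15.6
tool_pos: [0.425, 0.2246, 0.0992]
eef_rot: [3.141, 0.0, 3.002]
ft_force: [-2.4, 0.2, 5.3]
finger_gap: 0.0119
time: 15.85
tool_pos: [0.4249, 0.2247, 0.099]
eef_rot: [3.141, -0.0, 3.002]
ft_force: [-4.1, 0.1, 9.4]
finger_gap: 0.0124
```

The pan is on the bench (+9 N up). Ease off slightly, open slowly and let things settle.

```bash
python3 -m creep '[0,0,-0.04,0,255, 0,0,0,0,255]' 20; python3 -m creep '[0,0,0,0,200, 0,0,0,0,180, 0,0,0,0,150, 0,0,0,0,110, 0,0,0,0,60, 0,0,0,0,0, 0,0,0,0,0, 0,0,0,0,0, 0,0,0,0,0, 0,0,0,0,0]' 20
python3 - <<'E'
from h import *
s,c,k=wristcam();print(s['finger_gap'],s['ft_force'])
cv2.imwrite('pics/w8.png',c['pixels'])
E
```

```text
time: 16.02
tool_pos: [0.425, 0.2246, 0.0992]
eef_rot: [3.141, 0.0, 3.002]
ft_force: [-3.0, 0.6, 5.4]
finger_gap: 0.0119
time: 16.85
tool_pos: [0.4251, 0.2246, 0.0989]
eef_rot: [-3.142, -0.0, 3.002]
ft_force: [-0.6, -0.9, -0.5]
finger_gap: 0.0852
0.08520589749351125 [-0.62464553 -0.93133679 -0.4617305 ]
```

View pics/w8.png

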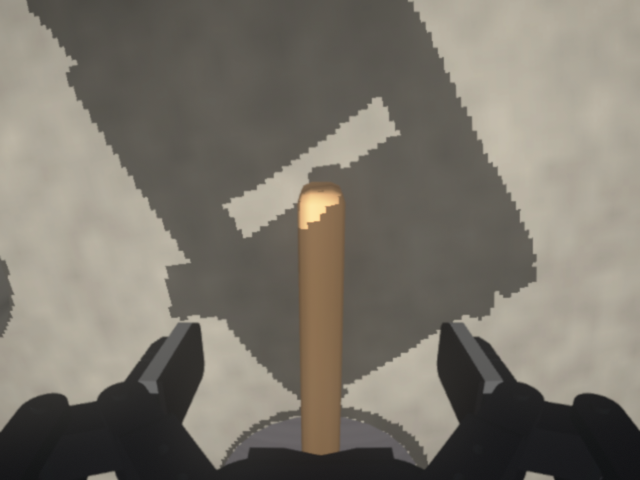

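The jaws are fully open and the handle stands free midway between them at about (322,320). Rising straight up.

```bash
python3 -m creep '[0,0,-0.5,0,0, 0,0,-1,0,0, 0,0,-1.5,0,0, 0,0,-1.5,0,0, 0,0,-1.5,0,0, 0,0,-1.5,0,0, 0,0,-1.5,0,0, 0,0,-1.5,0,0, 0,0,-1.5,0,0, 0,0,-1,0,0, 0,0,-0.5,0,0, 1,0,0,0,0, 2,0,0,0,0, 2,0,0,0,0, 1,0,0,0,0, 0,0,0,0,0, 0,0,0,0,0]' 20
python3 - <<'E'
from h import *
t=cams.read_camera('top');s=cams.read_camera('scene')
cv2.imwrite('pics/t9.png',cv2.resize(t['pixels'][200:400,100:300],None,fx=3,fy=3,interpolation=2))
cv2.imwrite('pics/s9.png',cv2.resize(s['pixels'][110:270,230:430],None,fx=3.5,fy=3.5,interpolation=2))
E
```

```text
time: 18.32
tool_pos: [0.3654, 0.2331, 0.2337]
eef_rot: [-3.141, 0.0, 3.003]
ft_force: [0.1, 0.6, -0.2]
finger_gap: 0.0854
```

View pics/t9.png

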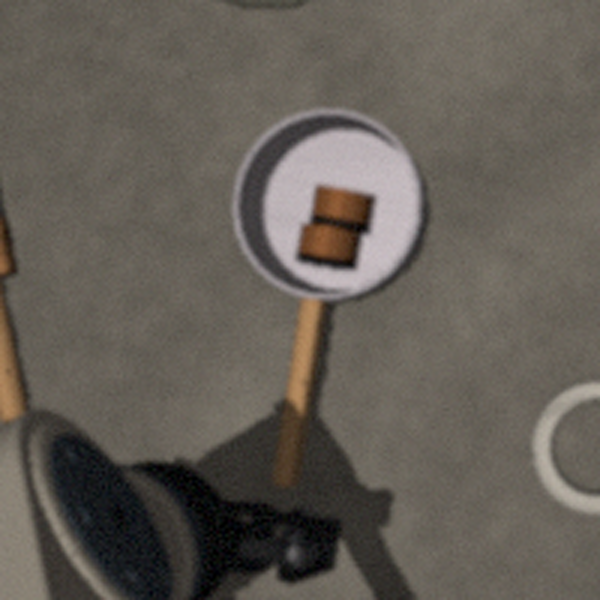

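View pics/s9.png

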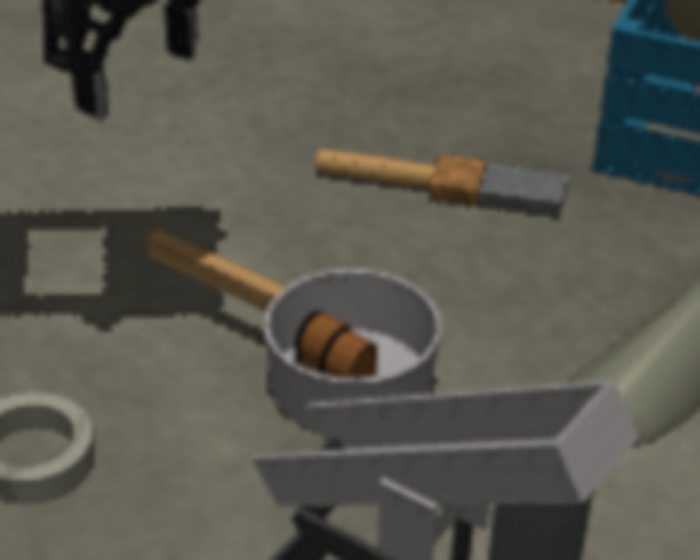

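The pan stands upright on the bench with both blocks inside: top view rim centre (330,205), blocks at (343,208) and (329,243), at most about 25 mm off the axis. The gripper is clear, so I'm handing in.

Run:
```python
from h import *
print(manip.hand_in(),state()['time'])
```

```text
the job is handed in; nothing more can be done
the job is handed in; nothing more can be done
```

I fetched both heel blocks from the chute with the larger pan, and the job is handed in. The pan now stands on clear bench near where it started, with both blocks in it. I gripped it by the handle, lifted it 60 mm, held it under the lip and pushed the paddle back about 25 mm. Both blocks slid into the pan, and I let go only once it was on the bench.

**Last checks, just before handing in at about 18.5 s:**
- **Pan:** it looked upright and level in the top and scene pictures. I did not measure its tilt or final height. The TCP stopped at 0.099 m, the height it had when gripping the pan on the bench at the start.
- **Blocks:** both lay in the pan. The farther one was about 22 mm from the pan's axis, measured roughly from the picture; the limit is 54 mm.
- **Robot:** the jaws were fully open and clear above the pan, with the contact force near zero.

The measurements agreed within a few millimetres. The weakest were the triangulated heights of the lifted pan: 5 mm high at the rim, and about 16 mm low at the handle end. I put the handle-end error down to noise. No check failed, but handing in reports no verdict, so I can't confirm the result.

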